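Seat the clay roller in its rolling frame

ROBOT

A 6-joint arm with a two-finger parallel gripper is mounted at the origin on the work surface. World frame = base frame: x ahead of the robot, y to its left, z up, the work surface at z = 0. Lengths are in mm, angles in rad, forces in N, time in s.
With the tool pointing down it reaches from about 425 to 925 mm from the base axis. Payload 12.5 kg.
Tool frame: the origin (TCP) lies at the very end of the fingers, on their centre line; the grasp point (between the pads) lies 19 mm behind it; z points along the fingers, y is the line along which they close (so a half turn about z gives the same grasp; the last joint's range is limited). The gripper opens to 85 mm and grips with 20 to 120 N. Pads are 22 mm wide; open, the fingers measure 114 mm over their backs; the gripper's body (76 mm by 85 mm) begins 54 mm behind the grasp point. The pads swing forward as they close: fully open they stand 13 mm farther back than shut.
Start: joints at [-1.311, 0.491, 1.559, -0, 1.092, -0.106], TCP at [223.583, -583.657, 231.327] pointing down, gripper open.
Joint ranges: [-3.1, 3.1], [-0.84, 2.19], [0.05, 2.79], [-1.13, 4.28], [0.06, 2.93], [-2.69, 2.69]. Speed limits (rad/s): [2.22, 2.22, 2.79, 3.14, 3.14, 3.14].

INTERFACE

Orientations are given as a rotation vector (axis times angle).
In Python, from rig import arm gives the robot as it stands. Calls block until the motion is done:
- arm.move_pose(position, orientation): joint-space move of the TCP to a pose.
- arm.movel(position, max_speed=150, frame=None, stop_force=None): straight line of the TCP; frame=None keeps the orientation; max_speed is the mean speed in mm/s. With stop_force (N) it stops when the force on the tool has changed by that much, and returns True; else False.
- arm.movej(angles): joint-space move.
- arm.grip(opening, force=None): finger opening in mm; force is the grip in N (None keeps the last); returns when the fingers have stopped.
- arm.dwell(seconds).
- arm.inverse_kinematics(position, orientation): joint angles nearest the present ones, or None.
- arm.state(): the state.
- arm.grab_frame(name): name is "scene" or "top" or "wrist"; returns the picture (420x560x3 uint8, red, green, blue); there is no depth.
- arm.camera_model(name): a dict with "intrinsics" (3x3 intrinsics, pixels), "eye" and "attitude" of the camera in the world. Camera axes: x right, y down, z forward; pixel columns grow to the right and rows downward; lengths in mm; the calibration is good to about 2 mm. A picture is of the moment at which its call begins: read the wrist's pose just before it. camera_model takes no time and is no camera call; for the wrist camera it gives the pose at the moment of the call.
A pose or a line that the arm cannot do raises arm.MotionError and nothing moves.
- arm.close_job(): hands the job in; it is judged then, once.
Trained networks look in the newest picture that a camera, given by its name, has taken for a name from the list of things; names that differ only in an ending like _2 or _b are one class to them, and where a whole thing is asked for, a point or a joint stands for the part that bears it (a point fixed in the world has none). Each returns a list of dicts, best first, with "p" (0 to 1); they miss things now and then, are a little off and sometimes report something else, mostly with a low value. They report only what shows in the picture. A call takes as long as a camera call.
- arm.find_in(target, camera): "point" ([row, column] in pixels, amid what is visible of it).
- arm.spot_point(target, camera): "point" ([row, column] in pixels: a listed point, or the origin of a listed thing).
The state is a dict: "clock": time; "q": joint angles; "joint_velocities": joint speeds; "joint_torque": joint torques, N m; "ee_pos": TCP position; "tcp_rot": TCP orientation; "wrist_force": force on the tool from outside, world axes, zero at the start; "torque": the same for the moment, N m; "finger_gap": finger opening in mm; "gripper_force": force on a finger pad.
Only numpy, scipy, OpenCV 4.12 (cv2) and the standard library are available. Lean on these libraries where they do the work, as an engineer would, in place of code of your own. Each camera call takes 0.05 s, during which the arm holds its last target. There are 200 camera calls.

TASK

Two loose clay rollers lie on wooden rests on the pottery bench. Take the longer one, whose steel axle reaches across both uprights of the rolling frame, and lower it (do not drop it) so that both axle ends go down their open slots and sit fully home; either way round is fine. Leave the shorter roller where it lies.

Things in the scene. Friction and masses are not known exactly. Their poses are not given: they have to be found in the camera images.
- roller: Longer roller, loose, 0.28-0.56 kg: beech cylinder 48 dia x 150 mm on a 16 mm steel axle 230 mm long (40 mm out each end). Origin mid-axle on its axis; x along the axle, ends alike. Lies level, axis 42 mm above the bench, on a fixed plywood rest (board 150 x 75 x 10 mm) whose V supports, under 30 mm high, touch it only near the beech's ends: grip its middle from above, across the diameter.
- short_roller: Shorter roller, a bystander, loose: beech cylinder 48 mm in diameter but only 90 mm long, on a 16 mm axle 140 mm long, too short to reach both uprights. Origin mid-axle on its axis; x along the axle. Lies on a like, shorter rest, axis 42 mm above the bench.
- frame: Rolling frame, fixed: plywood bed 270 x 130 x 12 mm with a grey mat and two plywood uprights across it, 18 mm thick, 110 wide, 76 high above the bench, 170 mm free between them. Origin: centre of the bed's underside, on the bench; z up, x along the axle line, uprights centred at x = -94 and +94 mm.
- seat (a point): Fixed point of the frame, 44 mm above its origin, same axes: where the roller's origin is when home (end play 10 mm either way along x; beech 7 mm clear of the mat). Each upright's slot, centred on y = 0, is open at the top: 56 mm wide there, narrowing over aluminium lips to 24 mm at 56 mm above the bench, then straight, with a shallow V bottom 35 mm above the bench that centres the axle.

How it is judged:
By the outcome, as a careful person would: the job done as asked, in the order asked, and still so for the second after the job is handed in, with the robot touching nothing.
It also fails if it takes over 38 s, if anything falls off the work surface, if the arm or the gripper's body presses on something with over 40 N, if the wrist force passes 120 N, or if a joint passes its speed limit or range.

## Working session

There is one attempt and no reset: what is moved stays moved. The work goes in short steps, each a Python script; the robot and the scene stay as the last script left them, time stands still between calls to the robot, and variables do not carry over. Pictures are saved under pics/ and viewed, at most 10 in all, crops included, and the job is handed in when it is done.

```bash
mkdir -p pics; cat > h.py <<'E'
import numpy as np, cv2
from rig import arm
def ray(cam,rc):
    m=arm.camera_model(cam); K=np.array(m["intrinsics"]); 
    d=np.linalg.solve(K,[rc[1],rc[0],1.]); return np.array(m["eye"],float),np.array(m["attitude"],float)@d
def onz(cam,rc,z):
    e,d=ray(cam,rc); return e+d*(z-e[2])/d[2]
def proj(cam,p):
    m=arm.camera_model(cam); c=np.array(m["attitude"]).T@(np.array(p)-m["eye"]); u=np.array(m["intrinsics"])@c; return u[:2]/u[2]
def snap(cam,name):
    im=arm.grab_frame(cam); cv2.imwrite(f"pics/{name}.png",im[:,:,::-1]); return im
E
python3 - <<'E'
from h import *
for c in("top","scene"):
    snap(c,c+"0"); print(c,arm.camera_model(c))
    for t,z in(("roller",42),("short_roller",42),("frame",0),("seat",44)):
        for r in arm.spot_point(t,c)[:3]: print(t,r,onz(c,r["point"],z).round(1))
print(arm.state())
E
```

```text
top {'intrinsics': array([[443.84122207,   0.        , 283.03410733],
       [  0.        , 443.84122207, 217.08091228],
       [  0.        ,   0.        ,   1.        ]]), 'eye': array([418.47640133,   3.07320092, 823.14792274]), 'attitude': array([-2.15019813,  2.11543662, -0.13811596])}Traceback (most recent call last):
  File "<stdin>", line 5, in <module>
  File "h.py", line 7, in onz
    e,d=ray(cam,rc); return e+d*(z-e[2])/d[2]
                                         ~^^^
IndexError: invalid index to scalar variable.
```

Attitude is a rotation vector.

```bash
sed -i 's/np.array(m\["attitude"\],float)@d/R(m)@d/; s/np.array(m\["attitude"\]).T@/R(m).T@/' h.py; echo 'def R(m): return cv2.Rodrigues(np.array(m["attitude"],float))[0]' >>h.py
python3 - <<'E'
from h import *
for c in("top","scene"):
    snap(c,c+"0")
    for t,z in(("roller",42),("short_roller",42),("frame",0),("seat",44)):
        for r in arm.spot_point(t,c)[:3]: print(c,t,r,onz(c,r["point"],z).round(1))
print(arm.state())
E
```

```text
top roller {'point': [199.3, 288.7], 'p': 0.96} [569.6  11.6  42. ]
top short_roller {'point': [221.9, 416.9], 'p': 0.74} [ 532.1 -215.5   42. ]
top frame {'point': [231.8, 169.0], 'p': 0.69} [512.5 235.7   0. ]
scene roller {'point': [226.1, 268.7], 'p': 0.81} [567.1  10.   42. ]
scene short_roller {'point': [156.8, 181.0], 'p': 0.67} [ 539.  -215.3   42. ]
scene frame {'point': [293.3, 415.3], 'p': 0.88} [509.9 243.7   0. ]
scene seat {'point': [281.2, 420.8], 'p': 0.92} [515.6 244.2  44. ]
{'clock': 0.6, 'q': array([-1.31059185e+00,  4.90893970e-01,  1.55890462e+00, -1.92012144e-07,
        1.09171019e+00, -1.05636599e-01]), 'joint_velocities': array([-1.48448320e-03, -9.08207657e-04, -1.09289714e-03, -6.19730677e-04,
       -9.27669348e-05, -1.43602531e-03]), 'joint_torque': array([ 1.09439320e-04, -6.18009067e+01, -2.61778682e+01, -9.69272082e-05,
        4.63885353e-04,  1.80837532e-05]), 'ee_pos': array([ 223.58690421, -583.65014414,  231.32909612]), 'tcp_rot': array([3.08909806e+00, 5.71447407e-01, 9.90414098e-06]), 'wrist_force': array([ 0.7470755 ,  0.00771323, -0.0289641 ]), 'torque': array([0.01308812, 0.07262148, 0.00732116]), 'gripper_force': 0.0, 'finger_gap': 85.26946986661288}
```

View pics/top0.png

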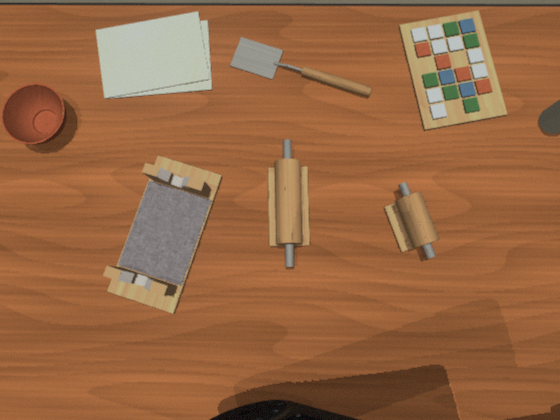

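View pics/scene0.png

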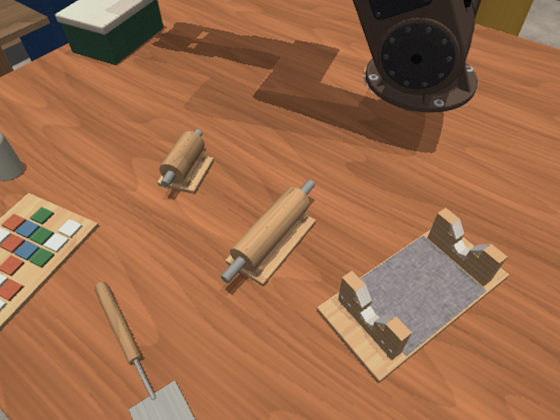

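The top picture shows the long roller at about (row 203, col 289) with its axle ends at (140,288) and (267,290). The frame is at about (232,167), tilted, and the short roller is at (220,416). The networks agree with this, so next I look from the wrist.

```bash
cat >> h.py <<'E'
def rot(a): return np.pi*np.array([np.cos(a/2),np.sin(a/2),0])
E
python3 - <<'E'
from h import *
a=onz("top",(140,288),42);b=onz("top",(267,290),42);ar=np.arctan2(*(a-b)[[1,0]]);print("roller",a,b,(a+b)/2,ar)
a=onz("top",(178,174),60);b=onz("top",(279,134),60);af=np.arctan2(*(a-b)[[1,0]]);print("frame",a,b,af)
for n,p,y in(("roller",(500,11,300),ar),("frame",(450,238,330),af)):
    arm.move_pose(p,rot(y)); arm.dwell(.2); snap("wrist","w_"+n); m=arm.camera_model("wrist");print(m,arm.state()["clock"],arm.state()["q"].round(2))
    np.savez(n,**m)
    for t,z in(("roller",42),("frame",0),("seat",44)):
        for r in arm.spot_point(t,"wrist")[:2]: print(t,r,onz("wrist",r["point"],z).round(1))
E
```

```text
roller [679.8800984   14.60202428  42.        ] [449.01558398   7.37062138  42.        ] [564.44784119  10.98632283  42.        ] 0.031312907928836016
frame [601.66327044 215.24335665  60.        ] [423.28750453 274.43548023  60.        ] -0.32040549539599067
{'intrinsics': array([[294.09907618,   0.        , 280.50009483],
       [  0.        , 294.09907618, 211.28581367],
       [  0.        ,   0.        ,   1.        ]]), 'eye': array([581.49050834,  13.15920203, 441.88579439]), 'attitude': array([ 2.07668468, -2.01505694, -0.32645571])} 3.2 [-0.11  0.24  1.76 -0.    1.14  1.43]
roller {'point': [123.6, 279.9], 'p': 0.65} [569.   13.8  42. ]
frame {'point': [157.9, 125.2], 'p': 0.66} [511.6 243.4   0. ]
seat {'point': [163.8, 109.2], 'p': 0.79} [509.9 243.3  44. ]
seat {'point': [151.5, 445.8], 'p': 0.15} [ 540.1 -208.6   44. ]
{'intrinsics': array([[294.09907618,   0.        , 280.50009483],
       [  0.        , 294.09907618, 211.28581367],
       [  0.        ,   0.        ,   1.        ]]), 'eye': array([527.73517768, 211.50821537, 471.83301183]), 'attitude': array([ 1.71227513, -2.37701666, -0.38518991])} 4.5333 [ 0.35  0.23  1.69 -0.    1.22  2.25]
roller {'point': [31.6, 418.3], 'p': 0.59} [566.2  13.   42. ]
frame {'point': [132.9, 264.1], 'p': 0.57} [508.6 245.2   0. ]
seat {'point': [134.3, 264.6], 'p': 0.95} [508.3 242.2  44. ]
```

```bash
python3 - <<'E'
import cv2
a=cv2.imread("pics/w_roller.png")[20:220,180:380]; b=cv2.imread("pics/w_frame.png")[30:230,160:360]
for n,i in(("cr",a),("cf",b)): cv2.imwrite(f"pics/{n}.png",cv2.resize(i,None,fx=3,fy=3,interpolation=cv2.INTER_CUBIC))
E
```

```text
(no output)
```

View pics/cr.png

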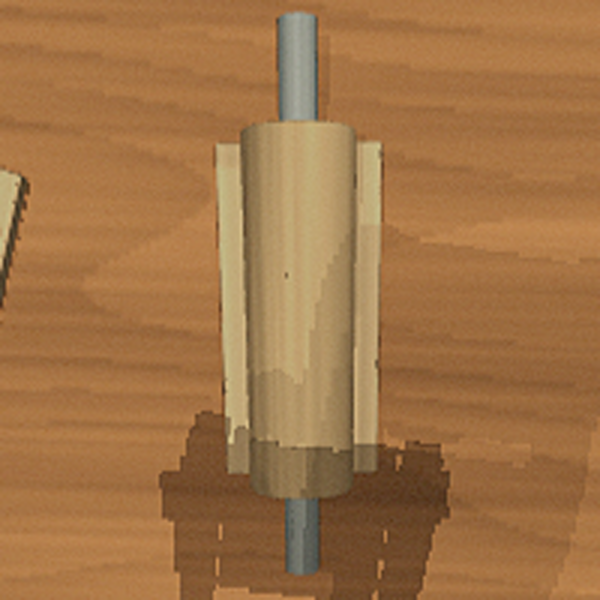

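View pics/cf.png

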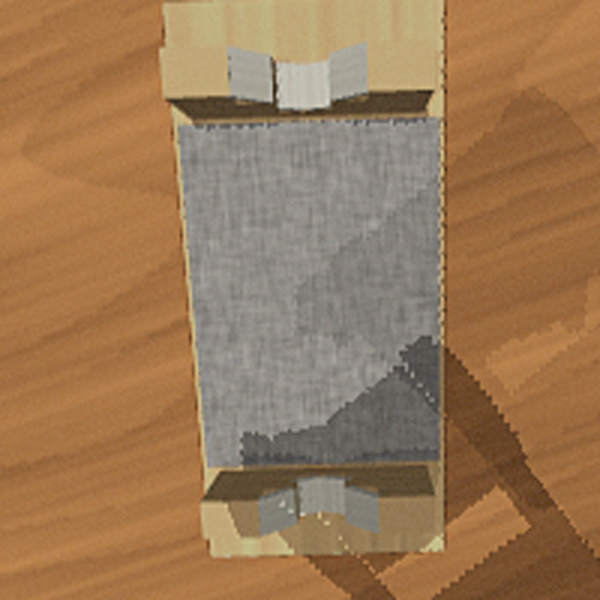

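The roller crop shows the axle ends at crop (297,14) and (302,573). The frame crop shows the upright tops, lips and bed corners clearly. I'll fit the planar frame pose to these.

```bash
python3 - <<'E'
from h import *
from scipy.optimize import least_squares
def fit(n,off,pts,x0):
    m=dict(np.load(n+".npz")); K=m["intrinsics"];Rm=R(m)
    P=np.array([p[0] for p in pts],float); U=np.array([p[1] for p in pts],float)/3+off
    def f(v):
        c,s=np.cos(v[2]),np.sin(v[2]); W=np.c_[v[0]+c*P[:,0]-s*P[:,1],v[1]+s*P[:,0]+c*P[:,1],P[:,2]]
        u=(K@Rm.T@(W-m["eye"]).T).T; return (u[:,:2]/u[:,2:]-U).ravel()
    r=least_squares(f,x0,loss="soft_l1"); print(n,r.x.round(4)); print(r.fun.reshape(-1,2).round(1).tolist())
fit("roller",(180,20),[((115,0,48),(297,14)),((-115,0,48),(302,573)),((75,0,66),(299,123)),((-75,0,66),(302,494))],[567,11,.03])
fit("frame",(160,30),[((103,55,76),(162,48)),((85,55,76),(166,98)),((85,-55,76),(435,92)),((-85,55,76),(202,503)),((-85,-55,76),(438,495)),
 ((-135,65,12),(211,556)),((-135,-65,12),(443,550)),((85,28,76),(230,97)),((85,-28,76),(367,93)),((-85,28,76),(260,500)),((-85,-28,76),(379,498))],[510,243,-.32])
E
```

```text
roller [5.650803e+02 1.333670e+01 3.860000e-02]
[[0.2, -0.3], [0.1, 0.6], [-0.2, -1.2], [-0.1, 2.3]]
frame [ 5.112046e+02  2.406704e+02 -2.932000e-01]
[[-0.7, 0.1], [-0.5, 0.1], [0.4, -0.8], [-0.4, -0.1], [-0.3, 0.4], [-0.1, 1.0], [1.0, 0.8], [0.4, -0.3], [0.8, -0.5], [-0.4, 0.4], [0.0, -0.1]]
```

```bash
python3 - <<'E'
from h import *
x,y,a=565.1,13.3,.0386
arm.move_pose((x,y,140),rot(a)); arm.dwell(.1)
print(arm.movel((x,y,21),120,stop_force=12))
s=arm.state();print(s["ee_pos"],s["wrist_force"])
arm.grip(40,60); s=arm.state();print(s["finger_gap"],s["gripper_force"],s["wrist_force"])
arm.movel((x,y,160),120); arm.dwell(.2); s=arm.state();print(s["finger_gap"],s["gripper_force"],s["wrist_force"],s["clock"])
arm.move_pose((511.2,240.7,160),rot(-.2932)); arm.dwell(.2); s=arm.state();print(s["ee_pos"],s["torque"],s["clock"])
snap("wrist","held"); snap("scene","held_s"); snap("top","held_t")
print(arm.spot_point("roller","wrist"), proj("wrist",(511.2,240.7,181)))
E
```

```text
False
[565.41825153  13.30729995  21.61392434] [-0.93671723  0.32293982  0.23821835]
46.612679173664816 60.35959482192993 [-1.07532843  4.54050911  6.69201982]
46.806859464621496 61.789036989212036 [ 0.83766103  0.4159513  -2.16419782] 9.075
[511.75535157 239.60604806 159.96751583] [ 0.03842616  0.00142169 -0.01009999] 10.2
[{'point': [289.8, 280.8], 'p': 0.72}] [280.03628254 293.8788008 ]
```

View pics/held.png

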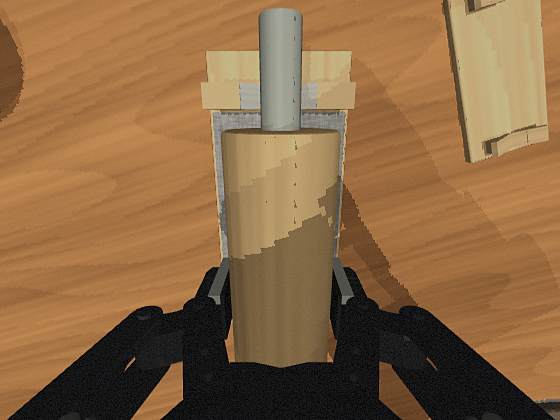

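View pics/held_s.png

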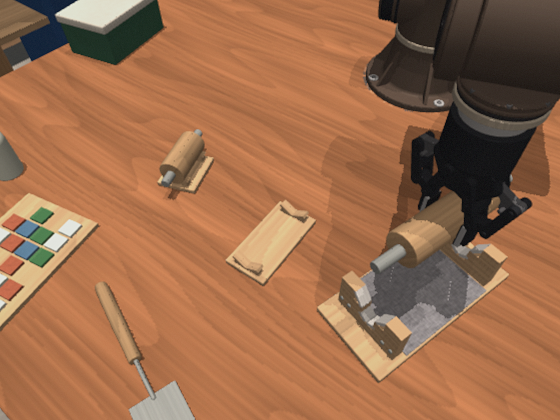

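The roller is held level, with the far axle end at (row 9, col 281) and the beech edge at row ~129. The frame lies directly below. I'll check the offset along the axle, then lower it with a force stop.

```bash
python3 - <<'E'
from h import *
f=np.array([511.2,240.7,0]);a=-.2932;u=np.array([np.cos(a),np.sin(a),0]);v=np.array([-u[1],u[0],0])
for rc,z,n in(((9,281),187,115),((129,281),203,75)):
    p=onz("wrist",rc,z)-f; print(n,p@u,p@v)
e=onz("wrist",(9,281),187)-f; dx=e@u-115
if abs(dx)>8: raise SystemExit("check")
t=f-u*dx; 
arm.movel((*t[:2],60),100)
s=arm.state();print(s["ee_pos"],s["wrist_force"])
h=arm.movel((*t[:2],15),30,stop_force=8)
s=arm.state();print(h,s["ee_pos"],s["wrist_force"],s["torque"],s["clock"])
snap("scene","low")
E
```

```text
115 115.07881893643712 -0.5566399496275215
75 77.05618912740267 -0.5048009380349426
[511.43335742 240.83271267  60.53780359] [-0.26219686 -0.06696479 -3.18476751]
True [511.17201032 240.90372734  24.45326206] [-0.26517336  1.23635498  5.8540431 ] [ 0.19988308  0.12802248 -0.08445026] 12.6417
```

View pics/low.png

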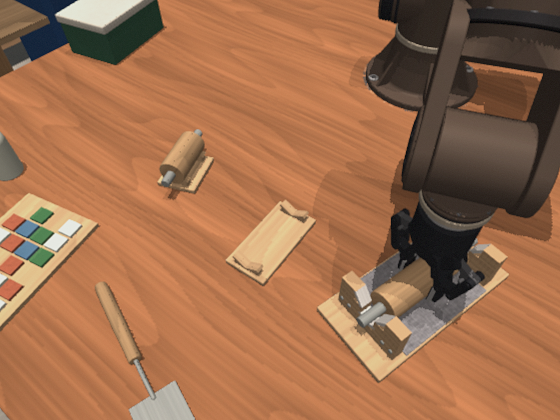

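It is in the slots and within about 1 mm of home. I'll press gently, open, retreat and look.

```bash
python3 - <<'E'
from h import *
p=arm.state()["ee_pos"]
arm.movel((p[0],p[1],21.5),15,stop_force=15)
s=arm.state();print(s["ee_pos"],s["wrist_force"])
arm.grip(62); arm.dwell(.3); s=arm.state();print(s["finger_gap"],s["wrist_force"])
arm.grip(85)
arm.movel((p[0],p[1],140),100)
f=np.array([511.2,240.7,0]);a=-.2932
arm.move_pose((450,238,330),rot(a)); arm.dwell(.3); im=snap("wrist","end")
s=arm.state();print(s["clock"],s["wrist_force"])
for r in arm.spot_point("roller","wrist"): print(r,onz("wrist",r["point"],44))
cv2.imwrite("pics/ce.png",cv2.resize(im[10:230,160:380,::-1],None,fx=2.7,fy=2.7,interpolation=cv2.INTER_CUBIC))
u=np.array([np.cos(a),np.sin(a),0])
for d,z in((115,52),(75,68),(-75,68),(-115,52)): print(d,(proj("wrist",f+u*d+[0,0,z])-[160,10])*2.7)
E
```

```text
[511.45633882 241.43733524  24.10754891] [-1.8536934   0.70882915  7.96217642]
62.140177233353405 [ 0.19913968 -0.26511842  0.5119043 ]
16.3417 [-0.20129674  0.5893064  -0.84509102]
{'point': [129.2, 266.3], 'p': 0.94} [513.72594535 239.67502185  44.        ]
115 [281.7994498  72.1491489]
75 [281.5733278  162.08914689]
-75 [286.82176106 478.82052666]
-115 [289.30280671 542.01679244]
```

View pics/ce.png

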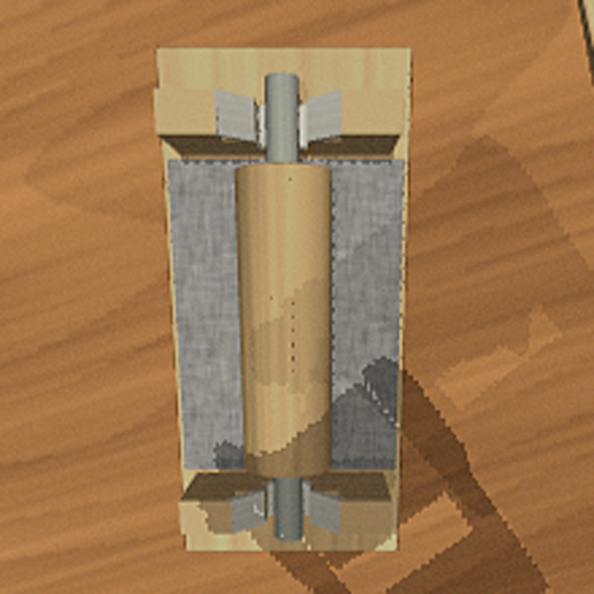

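The roller lies between the lips, with its axle ends at crop rows 73 and 541. A roller sitting home should show 72 and 542, so it is seated.

```bash
python3 -c "
from rig import arm
print(arm.close_job())"
```

```text
the job is handed in; nothing more can be done
None
```

The longer roller was lowered into the frame with both axle ends home in their slots (within about 1 mm by the last wrist picture), the shorter roller was left where it lay, and the job was handed in at about 16 s of the 38 s allowed.

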